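# Open the push-and-turn safety jar and set its cap on the balance

### The arm

A 6-joint arm with a two-finger parallel gripper is mounted at the origin on the work surface. World frame = base frame: x ahead of the robot, y to its left, z up, the work surface at z = 0. Lengths are in m, angles in degrees, forces in N, time in s.
With the tool pointing down it reaches from about 0.25 to 0.725 m from the base axis. Payload 9.7 kg.
Tool frame: the origin (TCP) lies midway between the tips of the shut fingers; the grasp point (between the pads) lies 19 mm behind it (grip_point_offset is the distance from the TCP to the grasp point, in m); y points along the fingers, z is the direction in which the jaws open and shut, and the axes are right-handed (so a half turn about y gives the same grasp; the last joint's range is limited). The gripper opens to 85 mm and grips with 20 to 120 N. Pads are 22 mm wide; open, the fingers measure 114 mm over their backs; the gripper's body (76 mm by 85 mm) begins 54 mm behind the grasp point. The pads swing forward as they close: fully open they stand 13 mm farther back than shut.
Start: joints at [64.286, 4.979, 10.078, 95.1, 0, 90], TCP at [0.239, 0.496, 0.231] pointing down, gripper open.
Joint ranges: [-179.16, 179.16], [-48.56, 103.87], [-65.8, 70.77], [-126.05, 130.52], [-82.76, 87.17], [-180, 180]. Speed limits (degrees/s): [127.2, 127.2, 147.25, 180, 180, 180].

### API

Orientations are given as [roll, pitch, yaw] about the fixed x, y, z axes, in that order (R = Rz(yaw) Ry(pitch) Rx(roll)).
In Python, from workcell import get_obs, camera, job_done, grip_point_offset gives the robot as it stands.
- The arm moves only by the tool move_arm, never from a script. Its argument "deltas" is a list that holds one entry, the list of rows, each a list of 4 numbers: the shift along the tool's x, y, z in m, then the turn about the tool's y in degrees. A call has 1 to 5 rows; each row is the pose to reach, as a shift and turn from the pose commanded when the call began, along the tool's axes at that moment; what a row does not reach only later rows make up. A row lasts 1/10 s, in which the tool goes at most 50 mm and 8.59 degrees, less where a joint would pass 70% of its speed; a pose out of reach is approached as far as the arm can. A call with a gripper value outside its range is refused whole. "claw" is the finger opening in m, from 0 to 0.0854, set as the call begins (left out, the last holds). The fingers move at their own pace and stop on an object; "newtons" is the grip in N (left out, the last holds). Time passes only in rows, so rows that repeat a pose let the fingers close. It gives the time, the measured TCP pose, the force and the opening at its end, in the units of the state.
- get_obs(): the state, without advancing time (a new reading comes with each control period).
- camera(name): name is "scene" or "top"; returns a dict with "color" (420x560x3 uint8, blue, green, red), "range_z" (420x560 float32, m along the optical axis (not along the pixel's ray), 0 where there is no reading), "fx", "fy", "cx", "cy" (pixels), "k1" (the pictures are not rectified: a ray, as slopes to the right and down, at radius r is drawn at 1 + k1 r^2 times it, then the intrinsics apply), "T" (4x4, takes a point from camera to world coordinates). Camera axes: x right, y down, z forward; pixel columns grow to the right and rows downward; lengths in m; the calibration is good to about 2 mm. A picture is of the moment at which its call begins.
- job_done(): hands the job in, once; it reports no verdict.
The state is a dict: "time": time; "q": joint angles; "qd": joint speeds; "joint_efforts": joint torques, N m; "ee_pos": TCP position; "tcp_rot": TCP orientation; "wrist_force": force on the tool from outside, world axes, zero at the start; "torque": the same for the moment, N m; "opening": finger opening in m.
Only numpy, scipy, OpenCV 4.12 (cv2) and the standard library are available. Lean on these libraries where they do the work, as an engineer would, in place of code of your own. Each camera call takes 0.05 s, during which the arm holds its last target. There are 200 camera calls.

### The job

Take the red safety cap off the brown jar that leans in its cradle: press the cap firmly down along the jar's axis, turn it counter-clockwise while pressed and lift it off; feel your way and never force it, by pressing or by twisting. Then stand the cap upright on the middle of the balance pan so that it can be weighed, setting it down before you let go, and leave the loose things around where they are.

Things in the scene. Friction and masses are not known exactly. Their poses are not given: they have to be found in the camera images.
- cap_grip (a point): Centre of the red cap's grip bar. The cap is 84 mm across, its skirt and flat disc 36 mm high; on the disc stands a bar 64 mm long, 20 mm thick, 32 mm high, to be pinched across its 20 mm. x along the bar, y across it, z along the cap's axis, outward. This point is half-way up the bar, 16 mm above the disc (on which fingertips can press) and 52 mm above the cap's underside. About 0.1 kg.
- cap_foot (a point): Centre of the red cap's open underside (rim on which it stands), 52 mm below cap_grip, same axes. A spring in the cap (7 N at rest) holds three inner lugs up in notches 5 mm deep; about 12 N along the axis frees them; at 7.5 mm down (15 N) the cap bottoms hard on the jar's rim. Side play 2 mm, turning play 4 degrees when locked.
- jar: The brown jar, leaning 30 degrees from upright away from the robot's side in a cradle. It cannot turn or come out, but stands on a soft pad: pressed, it sinks up to 8 mm along its axis, more or less as it is full or empty. Origin on its axis where the locked cap's underside lies; z along the axis, outward; x parallel to the locked cap's x. 104 mm across, 145 mm deep below the origin; rim of its neck 22.5 mm above it.
- cap: The red cap: origin at cap_foot, same axes. Pressed down it turns counter-clockwise seen from above the cap (positive about its z). For the first 38 degrees it must stay pressed, or it stays captive; from 38 degrees on the lugs stand in open gaps and it lifts straight off along its axis; hard stop at 73 degrees. (A white jar with a plain black cap leans in a like cradle: not to be opened.)
- pan: Steel weighing pan of the balance, a flat disc 144 mm across, 6 mm thick, fixed. Origin at the centre of its top face, 78 mm above the table; z up. The balance's white housing below it is 220 by 200 mm and 56 mm high.
- stapler: Loose black stapler, 150 mm long, 50 mm high, lying on the table; origin under its middle. Leave it alone.
- vial_jar: Loose small brown jar with a white lid, 52 mm across, 85 mm high; origin under its middle. Leave it alone.
- beaker: Loose glass beaker, 70 mm across, 90 mm high; origin under its middle. Leave it alone.
- specimen_box: Loose white box 120 x 90 x 45 mm; origin under its middle. Leave it alone.
- weight: Loose brass calibration weight, 36 mm across, 55 mm high; origin under its middle. Leave it alone.
- brush: Loose dusting brush, 180 mm long, lying on the table; origin under its middle. Leave it alone.
Not all that is in view belongs to the job. Of the things like the cap, leave any that is turquoise or yellow; of the rest the larger one is meant.

How it is judged:
By the outcome, as a careful person would: the job done as asked, in the order asked, and still so for the second after the job is handed in, with the robot touching nothing.
It also fails if it takes over 48 s, if anything falls off the work surface, if the arm or the gripper's body presses on something with over 40 N, if the wrist force passes 120 N, or if a joint passes its speed limit or range.

## Working session

There is one attempt and no reset: what is moved stays moved. The work goes in short steps, Python scripts to look and compute and a tool call to move; the robot and the scene stay as the last step left them, time stands still between calls to the robot, and variables do not carry over. Pictures are saved under pics/ and viewed, about 8 in all and at most 12, crops included, and the job is handed in when it is done.

Besides the shell and the picture viewer there is one more tool, called after ">>>" as name([rows], argument=value, ...), one row to a line, values as JSON. move_arm: Moves the arm, as the interface text tells. Its arguments: {"type":"object","properties":{"deltas":{"type":"array"},"claw":{"type":"number"},"newtons":{"type":"number"}},"required":["deltas"]}

```bash
mkdir -p pics; ls; cat > h.py <<'E'
import numpy as np, cv2
from workcell import get_obs, camera, job_done, grip_point_offset
E
python3 - <<'E'
from h import *
print(get_obs(), grip_point_offset)
for n in("scene","top"):
    c=camera(n); np.savez(f"{n}0.npz",**c); cv2.imwrite(f"pics/{n}0.png",c["color"]); print(n,c["fx"],c["cx"],c["cy"],c["k1"],np.round(c["T"],3).tolist())
E
```

```text
pics
{'time': 0.0, 'q': array([6.42843038e+01, 5.01162657e+00, 1.00348831e+01, 9.50991970e+01,
       1.17354694e-03, 9.00003046e+01]), 'qd': array([ 0.12928185, -0.05694322,  0.06297299,  0.0211957 , -0.0697841 ,
        0.05497364]), 'joint_efforts': array([ 6.71462954e-05, -5.20375943e+01,  4.64816666e+01,  1.59639685e-02,
        1.21993157e-04, -1.16045865e-05]), 'ee_pos': array([0.23854604, 0.49532821, 0.23058186]), 'tcp_rot': array([-9.00759404e+01,  1.17314224e-03, -2.57160023e+01]), 'wrist_force': array([-0.01170396,  0.25748484, -1.13072021]), 'torque': array([-0.01377003,  0.04148201, -0.00889064]), 'opening': 0.08564944770380528} 0.0187
scene 436.95792032145533 284.9331391023016 205.56789245146462 0.01165949724926425 [[0.894, 0.318, -0.317, 1.019], [0.448, -0.659, 0.603, -0.849], [-0.017, -0.681, -0.732, 1.184], [0.0, 0.0, 0.0, 1.0]]
top 386.288949040702 281.0087771612292 206.09354988012808 0.009953737041947661 [[0.022, -0.994, 0.106, 0.455], [-0.999, -0.019, 0.033, -0.016], [-0.03, -0.106, -0.994, 1.165], [0.0, 0.0, 0.0, 1.0]]
```

View pics/scene0.png

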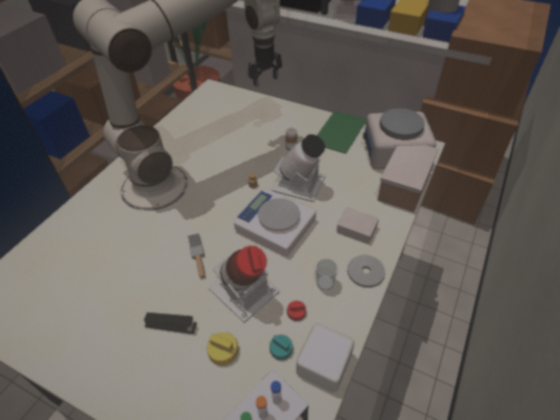

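View pics/top0.png

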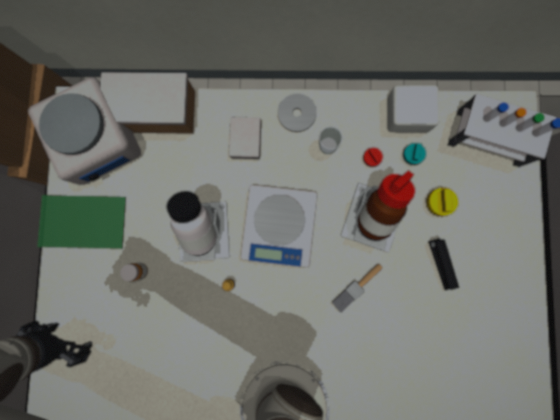

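The scene view shows the red cap on the leaning brown jar at about (250,262), the balance pan at (279,214) and the small red decoy at (297,310). In the top view they are at (398,187), (280,220) and (373,157). Next I measure the cap and pan from depth.

```bash
cat >> h.py <<'E'
def cloud(c):
    h,w=c["range_z"].shape
    v,u=np.mgrid[:h,:w].astype(np.float64)
    K=np.array([[c["fx"],0,c["cx"]],[0,c["fy"],c["cy"]],[0,0,1]],float)
    s=cv2.undistortPoints(np.dstack([u,v]).reshape(-1,1,2),K,np.array([float(c["k1"]),0,0,0])).reshape(h,w,2)
    z=c["range_z"].astype(float)
    P=np.dstack([s[...,0]*z,s[...,1]*z,z])
    T=np.array(c["T"]); return P@T[:3,:3].T+T[:3,3]
def red(c):
    hsv=cv2.cvtColor(c["color"],cv2.COLOR_BGR2HSV)
    return (((hsv[...,0]<6)|(hsv[...,0]>172))&(hsv[...,1]>150)&(hsv[...,2]>60)).astype(np.uint8)
E
python3 - <<'E'
from h import *
ims=[]
for n,(x,y) in(("scene",(250,265)),("top",(390,200))):
    c=dict(np.load(n+"0.npz")); P=cloud(c); m=red(c)
    k,l,st,ce=cv2.connectedComponentsWithStats(m)
    for i in range(1,k):
        if st[i,4]>60:
            Q=P[(l==i)&(c["range_z"]>0)]
            print(n,ce[i],st[i],np.round(np.median(Q,0),3),np.round(np.percentile(Q,[2,98],axis=0),3).tolist())
    cr=c["color"][y-50:y+50,x-50:x+50]; mm=np.repeat(m[y-50:y+50,x-50:x+50,None]*255,3,2)
    ims.append(np.hstack([cv2.resize(np.clip(cr*1.5,0,255).astype(np.uint8),(400,300*4//3),interpolation=cv2.INTER_CUBIC),cv2.resize(mm,(400,400),interpolation=0)])[50:350])
    # pan
    hsv=None
    for (u,v) in {"scene":[(279,214),(245,250)],"top":[(280,220),(350,260)]}[n]: print("pan/table",P[v-2:v+3,u-2:u+3].reshape(-1,3).mean(0))
cv2.imwrite("pics/crop0.png",np.vstack(ims))
E
```

```text
scene [244.35169492 261.90254237] [238 249  16  26 236] [ 0.596 -0.292  0.225] [[0.578, -0.31, 0.208], [0.625, -0.261, 0.239]]
scene [257.33830846 257.93034826] [251 248  14  21 201] [ 0.629 -0.27   0.241] [[0.61, -0.299, 0.205], [0.644, -0.24, 0.259]]
pan/table [0.53961746 0.01902371 0.07789131]
pan/table [ 0.58529212 -0.26237938  0.23688116]
top [372.456 156.724] [364 148  18  18 250] [ 0.727 -0.246  0.026] [[0.705, -0.271, 0.019], [0.752, -0.225, 0.048]]
top [396.14837398 190.47764228] [378 172  36  37 984] [ 0.597 -0.262  0.229] [[0.56, -0.303, 0.203], [0.639, -0.229, 0.261]]
pan/table [0.53077129 0.02171259 0.07749299]
pan/table [ 0.42137274 -0.18650403 -0.00086518]
```

View pics/crop0.png

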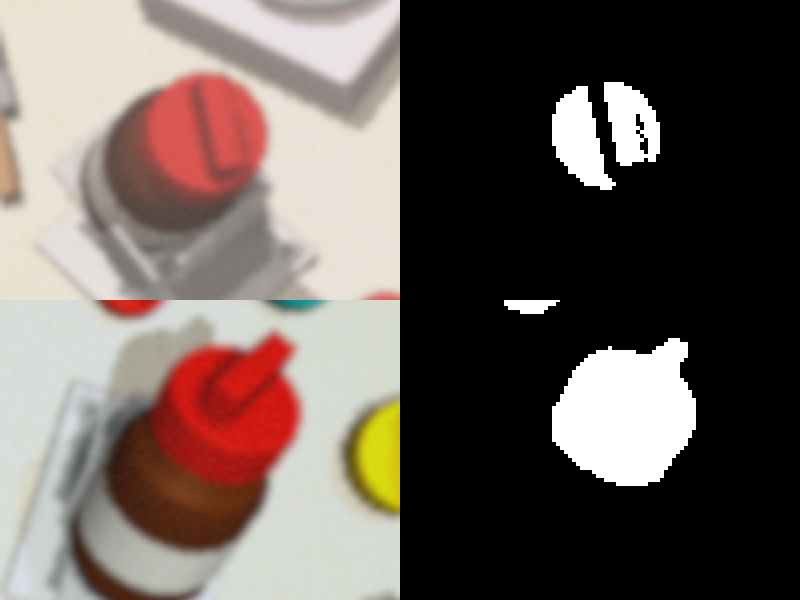

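The crop shows the cap disc face-on in the scene view (about 236–266 × 246–274) with the bar running diagonally, and side-on in the top view. Next I fit the disc plane, circle and bar.

```bash
cat > fit.py <<'E'
from h import *
def red2(c):
    hsv=cv2.cvtColor(c["color"],cv2.COLOR_BGR2HSV)
    return ((hsv[...,0]<9)|(hsv[...,0]>168))&(hsv[...,1]>110)&(hsv[...,2]>35)&(c["range_z"]>0)
rng=np.random.default_rng(0)
A=[]
for n in("scene","top"):
    c=dict(np.load(n+"0.npz")); P=cloud(c); Q=P[red2(c)]
    Q=Q[(np.abs(Q-[.6,-.27,.23])<.09).all(1)&(Q[:,2]>.15)]
    best=0
    for _ in range(3000):
        a,b,d=Q[rng.choice(len(Q),3,False)]; nn=np.cross(b-a,d-a)
        L=np.linalg.norm(nn)
        if L<1e-5: continue
        nn/=L; nn*=np.sign(nn[2])
        if abs(nn[2]-np.cos(np.pi/6))>.06: continue
        s=(np.abs((Q-a)@nn)<.003).sum()
        if s>best: best=s;bn,ba=nn,a
    for _ in range(5):
        I=Q[np.abs((Q-ba)@bn)<.003]; ba=I.mean(0); bn=np.linalg.svd(I-ba)[2][2]; bn*=np.sign(bn[2])
    ex=np.cross([0,0,1],bn);ex/=np.linalg.norm(ex);ey=np.cross(bn,ex)
    uv=np.c_[(I-ba)@ex,(I-ba)@ey].astype(np.float32)
    cc,r=cv2.minEnclosingCircle(uv)
    C=ba+ex*cc[0]+ey*cc[1]
    h=(Q-ba)@bn
    print(n,len(Q),len(I),"n",bn.round(3),"tilt",np.degrees(np.arccos(bn[2])).round(1),"az",np.degrees(np.arctan2(bn[1],bn[0])).round(1),"C",C.round(4),"r",round(r,4))
    B=Q[(h>.025)&(h<.04)]
    if len(B)>8:
        D=B.mean(0)-C; w=np.linalg.svd(B-B.mean(0))[2][0]; print(" bar",len(B),B.mean(0).round(4),"h",(h[(h>.025)&(h<.04)]).mean().round(4),"off",(D@ex).round(4),(D@ey).round(4),"dir",w.round(3), "ang in ex,ey",np.degrees(np.arctan2(w@ey,w@ex)).round(1),"len",np.ptp((B-B.mean(0))@w).round(4))
for n in("scene","top"):
    c=dict(np.load(n+"0.npz")); P=cloud(c)
    m=(np.abs(P[...,2]-.078)<.006)&(np.abs(P[...,0]-.54)<.12)&(np.abs(P[...,1]-.02)<.12)&(c["range_z"]>0)
    cc,r=cv2.minEnclosingCircle(P[m][:,:2].astype(np.float32)); print(n,"pan",m.sum(),cc,r,P[m].mean(0).round(4))
E
python3 fit.py
```

```text
scene 767 366 n [ 0.483 -0.168  0.86 ] tilt 30.7 az -19.2 C [ 0.6101 -0.2756  0.2201] r 0.0414
 bar 180 [ 0.6255 -0.2797  0.2473] h 0.0315 off 0.0012 0.0003 dir [ 0.601 -0.663 -0.446] ang in ex,ey -115.4 len 0.0629
top 1122 459 n [ 0.476 -0.144  0.868] tilt 29.8 az -16.9 C [ 0.6083 -0.27    0.2221] r 0.0422
 bar 173 [ 0.6202 -0.274   0.2513] h 0.0315 off -0.0004 0.0037 dir [-0.62   0.658  0.427] ang in ex,ey 63.2 len 0.0634
scene pan 1022 (0.532791018486023, 0.021600807085633278) 0.07309802621603012 [0.535  0.0203 0.0771]
top pan 2004 (0.5318220257759094, 0.023292915895581245) 0.07173091173171997 [0.5314 0.0233 0.0776]
```

>>> move_arm([
  [[0.02,-0.04,-0.02,0],[0.05,-0.08,-0.04,0],[0.08,-0.11,-0.07,0],[0.11,-0.13,-0.1,0],[0.15,-0.15,-0.13,0]],
])

```text
time: 0.6
ee_pos: [0.3146, 0.3171, 0.3803]
tcp_rot: [-90.0, -0.0, -25.6]
wrist_force: [0.6, 0.4, -0.3]
opening: 0.0854
```

>>> move_arm([
  [[0.03,0,-0.03,0],[0.065,0,-0.065,0],[0.1,0,-0.1,0],[0.135,0,-0.135,0],[0.17,0,-0.17,0]],
])

```text
time: 1.1
ee_pos: [0.3942, 0.0897, 0.3788]
tcp_rot: [-90.0, -0.0, -25.7]
wrist_force: [0.6, 1.0, -0.2]
opening: 0.0855
```

>>> move_arm([
  [[0.035,0,-0.035,0],[0.07,0,-0.07,0],[0.1,0,-0.1,0],[0.13,0,-0.13,0],[0.16,0,-0.16,0]],
])

```text
time: 1.6
ee_pos: [0.469, -0.1239, 0.3787]
tcp_rot: [-90.0, 0.0, -25.7]
wrist_force: [0.3, 1.0, 0.1]
opening: 0.0856
```

```bash
python3 -c "
from h import *
o=get_obs();print(o['q'],o['ee_pos'],o['tcp_rot'])"
```

```text
[-1.48038814e+01  2.44404462e+00  2.45004400e+01  1.12070890e+02
  6.38886575e-03  1.09365891e+01] [ 0.46898761 -0.12391299  0.37869515] [-8.99964771e+01  1.54433749e-02 -2.57404708e+01]
```

>>> move_arm([
  [[-0.048,0,-0.009,0],[-0.097,0,-0.018,0],[-0.145,0,-0.028,0],[-0.19,0,-0.037,0],[-0.23,0,-0.044,0]],
])

```text
time: 2.1
ee_pos: [0.2404, -0.0614, 0.3787]
tcp_rot: [-90.0, -0.0, -25.7]
wrist_force: [0.9, 0.4, 1.5]
opening: 0.0854
```

```bash
python3 -c "
from h import *
o=get_obs();print(o['q'],o['ee_pos'],o['tcp_rot'])"
```

```text
[-1.43158023e+01 -2.73927246e+01  5.53613648e-01  1.17944784e+02
 -8.43835701e-04  1.14157365e+01] [ 0.24040662 -0.06135383  0.37871878] [-9.00005194e+01 -1.69094676e-03 -2.57315388e+01]
```

```bash
cat > kin.py <<'E'
import numpy as np
q=np.radians([[5.0116,10.0349],[2.444,24.5004],[-27.3927,.5536]])
p=np.array([np.hypot(.238546,.495328)+.230582j,np.hypot(.468988,.123913)+.378695j,np.hypot(.240407,.061354)+.378719j])
M=np.c_[np.ones(3),np.exp(-1j*q[:,0]),np.exp(-1j*(q[:,0]-q[:,1]))]
S=np.linalg.solve(M,p)
if __name__=="__main__":
    print(S,abs(S),np.degrees(np.angle(S)),np.linalg.cond(M))
    for r,z in[(.2,.38),(.15,.38),(.25,.6),(.3,.65),(.725,.3),(.75,.38)]:
        best=min(((abs(S[0]+S[1]*np.exp(-1j*np.radians(a))+S[2]*np.exp(-1j*np.radians(a-b))-(r+1j*z)),a,b,90-a+b) for a in np.arange(-90,104,1.) for b in np.arange(-90,91,1.)))
        print(r,z,np.round(best,3))
E
python3 kin.py
```

```text
[-3.04496494e-04-0.26783615j -4.44220339e-05+0.42018627j
  5.18437106e-01+0.03457235j] [0.26783633 0.42018627 0.51958857] [-90.06513817  90.0060573    3.81516179] 18.815770715091944
0.2 0.38 [ 3.00e-03 -3.30e+01 -2.00e+00  1.21e+02]
0.15 0.38 [ 2.00e-03 -3.80e+01 -4.00e+00  1.24e+02]
0.25 0.6 [ 4.00e-03 -1.00e+00  5.50e+01  1.46e+02]
0.3 0.65 [2.60e-02 1.80e+01 8.60e+01 1.58e+02]
0.725 0.3 [2.00e-03 3.90e+01 6.30e+01 1.14e+02]
0.75 0.38 [5.20e-02 4.90e+01 8.60e+01 1.27e+02]
```

The fit shows the arm cleanly, and these moves cannot tilt the tool. I will grip with the tool vertical, choosing a yaw that puts the jaws across the bar, so the pads act like a fork.

>>> move_arm([
  [[0.045,0,-0.003,3],[0.09,0,-0.006,6],[0.135,0,-0.009,9],[0.18,0,-0.012,12],[0.225,0,-0.015,15.3]],
], claw=0.045, newtons=30)

```text
time: 2.6
ee_pos: [0.4401, -0.1739, 0.3786]
tcp_rot: [-90.0, -0.0, -41.2]
wrist_force: [0.2, 0.1, 0.4]
opening: 0.0452
```

```bash
cat >> h.py <<'E'
from scipy.spatial.transform import Rotation as Ro
def tgt(p,yaw=None):
    o=get_obs(); R=Ro.from_euler('xyz',o['tcp_rot'],degrees=True).as_matrix()
    print('t',round(o['time'],2),'pos',o['ee_pos'].round(4),'rot',o['tcp_rot'].round(1),'F',o['wrist_force'].round(1),'M',o['torque'].round(2),'open',round(o['opening'],4),'delta tool',(R.T@(np.array(p)-o['ee_pos'])).round(4), 'turn',None if yaw is None else round(o['tcp_rot'][2]-yaw,1))
E
python3 -c "
from h import *
tgt([.6216,-.2768,.30],-41)"
```

```text
t 2.6 pos [ 0.4401 -0.1739  0.3786] rot [-90.   -0.  -41.2] F [0.2 0.1 0.4] M [0.11 0.02 0.04] open 0.0452 delta tool [0.2044 0.0787 0.042 ] turn -0.2
```

>>> move_arm([
  [[0.04,0,0.008,0],[0.08,0,0.016,0],[0.125,0.0,0.025,0],[0.165,0,0.034,0],[0.204,0.0,0.042,0]],
])

```text
time: 3.1
ee_pos: [0.6082, -0.2685, 0.3764]
tcp_rot: [-90.0, -0.1, -41.0]
wrist_force: [1.2, -0.1, 1.3]
opening: 0.045
```

>>> move_arm([
  [[0,0.03,0,0],[0,0.06,0,0],[0,0.08,0,0]],
])

```text
time: 3.4
ee_pos: [0.6078, -0.2682, 0.293]
tcp_rot: [-90.0, 0.1, -41.0]
wrist_force: [-0.8, 0.0, 0.4]
opening: 0.0451
```

```bash
python3 -c "
from h import *
tgt([.6216,-.2768,.2247],-41)
c=camera('scene');d=camera('top')
e=lambda c,x,y:cv2.resize(np.clip(c['color'][y-60:y+60,x-50:x+50]*1.5,0,255).astype(np.uint8),(400,480),interpolation=cv2.INTER_CUBIC)
cv2.imwrite('pics/a1.png',np.hstack([e(c,255,250),e(d,395,190)]))"
```

```text
t 3.4 pos [ 0.6078 -0.2682  0.293 ] rot [-90.    0.1 -41. ] F [-0.8  0.   0.4] M [-0.03  0.05 -0.01] open 0.0451 delta tool [0.0162 0.0683 0.0026] turn -0.0
```

View pics/a1.png

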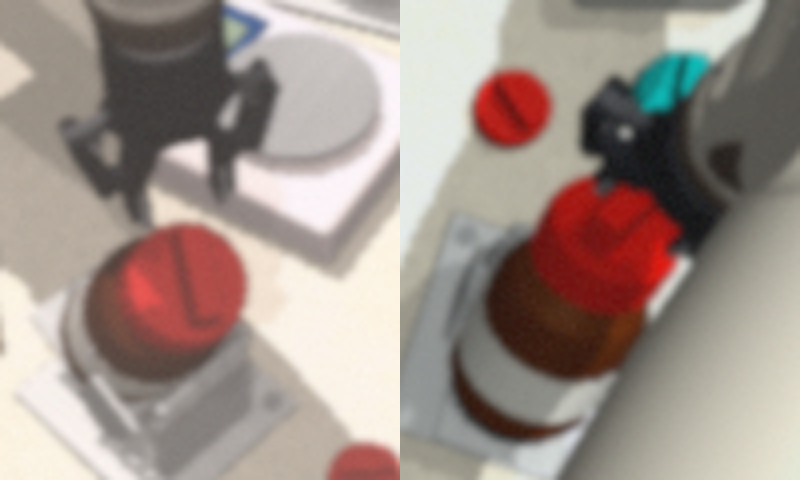

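The gripper hangs vertical above the cap with its fingers spread across the bar line. It is 16 mm short along tool x, so I correct that and descend.

>>> move_arm([
  [[0.008,0.01,0.0015,0],[0.016,0.03,0.003,0],[0.016,0.045,0.003,0],[0.016,0.045,0.003,0]],
])

```text
time: 3.9
ee_pos: [0.6213, -0.2761, 0.252]
tcp_rot: [-90.0, -0.1, -41.0]
wrist_force: [-0.0, -0.1, -0.1]
opening: 0.0449
```

```bash
python3 -c "
from h import *
tgt([.6216,-.2768,.2247],-41)"
```

```text
t 3.9 pos [ 0.6213 -0.2761  0.252 ] rot [-90.   -0.1 -41. ] F [-0.  -0.1 -0.1] M [0.01 0.01 0.05] open 0.0449 delta tool [ 0.0006  0.0273 -0.0003] turn -0.0
```

>>> move_arm([
  [[0,0.01,0,0],[0,0.02,0,0],[0,0.023,0,0],[0,0.023,0,0]],
])

```text
time: 4.3
ee_pos: [0.6211, -0.276, 0.2303]
tcp_rot: [-90.0, -0.2, -41.0]
wrist_force: [0.4, 0.4, 0.3]
opening: 0.0452
```

>>> move_arm([
  [[0,0.002,0,0],[0,0.004,0,0],[0,0.004,0,0]],
])

```text
time: 4.6
ee_pos: [0.6212, -0.276, 0.2261]
tcp_rot: [-90.0, -0.2, -41.0]
wrist_force: [-0.2, 0.1, -0.1]
opening: 0.0449
```

```bash
python3 -c "
from h import *
tgt([.6216,-.2768,.2247],-41)"
```

```text
t 4.6 pos [ 0.6212 -0.276   0.2261] rot [-90.   -0.2 -41. ] F [-0.2  0.1 -0.1] M [-0.03 -0.   -0.03] open 0.0449 delta tool [ 0.0008  0.0014 -0.0003] turn -0.0
```

Now close gently.

>>> move_arm([
  [[0,0,0,0],[0,0,0,0],[0,0,0,0],[0,0,0,0],[0,0,0,0]],
], claw=0.0, newtons=25)

```text
time: 5.1
ee_pos: [0.621, -0.2761, 0.2264]
tcp_rot: [-90.0, -0.2, -41.0]
wrist_force: [-3.4, -0.1, 3.4]
opening: 0.0236
```

```bash
python3 -c "
from h import *
tgt([.6216,-.2768,.2247],-41)"
```

```text
t 5.1 pos [ 0.621  -0.2761  0.2264] rot [-90.   -0.2 -41. ] F [-3.4 -0.1  3.4] M [-0.32  0.73 -0.04] open 0.0236 delta tool [ 0.0009  0.0017 -0.0001] turn -0.0
```

>>> move_arm([
  [[-0.0009,0.0017,-0.0004,0],[-0.0018,0.0035,-0.0008,0],[-0.0018,0.0035,-0.0008,0]],
])

```text
time: 5.4
ee_pos: [0.6199, -0.2758, 0.2243]
tcp_rot: [-89.9, -0.4, -41.0]
wrist_force: [0.5, -2.2, 10.2]
opening: 0.0239
```

```bash
cat >> h.py <<'E'
def ax():
    n=np.array([.4755,-.1545,.866]); o=get_obs(); F=o['wrist_force']; C=np.array([.6092,-.2728,.2211])
    d=o['ee_pos']-np.array([.621,-.2761,.2264])
    print('t',round(o['time'],2),'Fax',round(F@n,1),'Flat',(F-F@n*n).round(1),'M',o['torque'].round(2),'Max',round(o['torque']@n,2),'yaw',o['tcp_rot'].round(1),'dax mm',round(1e3*d@n,1),'dlat',(1e3*(d-d@n*n)).round(1),'open',round(o['opening'],4))
E
python3 -c "
from h import *
ax()"
```

```text
t 5.4 Fax 9.4 Flat [-4.  -0.7  2. ] M [-0.53  0.1   0.  ] Max -0.27 yaw [-89.9  -0.4 -41. ] dax mm -2.4 dlat [ 0.  -0.1 -0. ] open 0.0239
```

>>> move_arm([
  [[-0.0009,0.0017,-0.0004,0],[-0.0014,0.0026,-0.0006,0],[-0.0014,0.0026,-0.0006,0]],
])

```text
time: 5.7
ee_pos: [0.6187, -0.2754, 0.222]
tcp_rot: [-89.9, -0.4, -41.0]
wrist_force: [1.4, -1.4, 10.3]
opening: 0.0237
```

```bash
python3 -c "
from h import *
ax()"
```

```text
t 5.7 Fax 9.8 Flat [-3.3  0.1  1.8] M [-0.55  0.04 -0.  ] Max -0.27 yaw [-89.9  -0.4 -41. ] dax mm -5.0 dlat [ 0.1 -0.1 -0.1] open 0.0237
```

>>> move_arm([
  [[-0.0009,0.0017,-0.0004,0],[-0.0014,0.0026,-0.0006,0],[-0.0014,0.0026,-0.0006,0]],
])

```text
time: 6.0
ee_pos: [0.6175, -0.275, 0.2197]
tcp_rot: [-89.9, -0.5, -41.0]
wrist_force: [1.8, -1.1, 12.3]
opening: 0.0237
```

```bash
python3 -c "
from h import *
ax()"
```

```text
t 6.0 Fax 11.7 Flat [-3.7  0.7  2.2] M [-0.54 -0.1   0.02] Max -0.23 yaw [-89.9  -0.5 -41. ] dax mm -7.7 dlat [ 0.1 -0.1 -0.1] open 0.0237
```

>>> move_arm([
  [[-0.0009,0.0017,-0.0004,0],[-0.0012,0.0023,-0.0005,0],[-0.0012,0.0023,-0.0005,0]],
])

```text
time: 6.3
ee_pos: [0.6164, -0.2747, 0.2177]
tcp_rot: [-89.9, -0.5, -41.0]
wrist_force: [1.9, -1.6, 13.2]
opening: 0.0239
```

```bash
python3 -c "
from h import *
ax()"
```

```text
t 6.3 Fax 12.6 Flat [-4.1  0.4  2.3] M [-0.6  -0.19  0.05] Max -0.21 yaw [-89.9  -0.5 -41. ] dax mm -9.9 dlat [ 0.1 -0.1 -0.1] open 0.0239
```

>>> move_arm([
  [[-0.0009,0.0017,-0.0004,0],[-0.0009,0.0017,-0.0004,0],[-0.0009,0.0017,-0.0004,-2],[-0.0009,0.0017,-0.0004,-4],[-0.0009,0.0017,-0.0004,-6]],
])

```text
time: 6.8
ee_pos: [0.6162, -0.2743, 0.2162]
tcp_rot: [-89.8, -0.6, -34.9]
wrist_force: [6.3, -1.3, 12.9]
opening: 0.0223
```

```bash
python3 -c "
from h import *
ax()"
```

```text
t 6.8 Fax 14.4 Flat [-0.6  0.9  0.5] M [-0.42 -0.94 -0.01] Max -0.06 yaw [-89.8  -0.6 -34.9] dax mm -11.4 dlat [ 0.6  0.  -0.3] open 0.0223
```

>>> move_arm([
  [[0,0,0,-2],[0,0,0,-4],[0,0,0,-6],[0,0,0,-8]],
])

```text
time: 7.2
ee_pos: [0.6163, -0.2743, 0.2161]
tcp_rot: [-89.9, -0.6, -26.9]
wrist_force: [6.5, -1.0, 11.2]
opening: 0.0211
```

```bash
python3 -c "
from h import *
ax()"
```

```text
t 7.2 Fax 13.0 Flat [ 0.4  1.  -0. ] M [-0.57 -0.96  0.07] Max -0.06 yaw [-89.9  -0.6 -26.9] dax mm -11.4 dlat [ 0.8  0.  -0.4] open 0.0211
```

>>> move_arm([
  [[-0.0005,0.0009,0,-2],[-0.0005,0.0009,0,-4],[-0.0005,0.0009,0,-6],[-0.0005,0.0009,0,-8]],
])

```text
time: 7.6
ee_pos: [0.616, -0.274, 0.2152]
tcp_rot: [-90.0, -0.6, -18.9]
wrist_force: [7.4, -1.4, 12.2]
opening: 0.0198
```

```bash
python3 -c "
from h import *
ax()"
```

```text
t 7.6 Fax 14.3 Flat [ 0.6  0.9 -0.2] M [-0.37 -1.18 -0.1 ] Max -0.08 yaw [-90.   -0.6 -18.9] dax mm -12.4 dlat [ 0.9  0.2 -0.4] open 0.0198
```

>>> move_arm([
  [[0,0,0,-2],[0,0,0,-4],[0,0,0,-6],[0,0,0,-8]],
])

```text
time: 8.0
ee_pos: [0.6165, -0.2735, 0.2153]
tcp_rot: [-90.0, -0.7, -10.9]
wrist_force: [9.7, -0.6, 12.5]
opening: 0.0197
```

```bash
python3 -c "
from h import *
ax()"
```

```text
t 8.0 Fax 15.5 Flat [ 2.4  1.8 -1. ] M [ 0.47 -1.93 -0.42] Max 0.15 yaw [-90.   -0.7 -10.9] dax mm -12.2 dlat [ 1.3  0.7 -0.6] open 0.0197
```

>>> move_arm([
  [[0,0,0,-2],[0,0,0,-4],[0,0,0,-6],[0,0,0,-8]],
])

```text
time: 8.4
ee_pos: [0.6167, -0.272, 0.2155]
tcp_rot: [-89.9, -0.7, -2.9]
wrist_force: [10.3, 9.0, 15.3]
opening: 0.0199
```

```bash
python3 -c "
from h import *
ax()"
```

```text
t 8.4 Fax 16.7 Flat [ 2.4 11.5  0.8] M [ 2.66 -1.99 -0.87] Max 0.82 yaw [-89.9  -0.7  -2.9] dax mm -12.1 dlat [ 1.5  2.2 -0.4] open 0.0199
```

The reaction is rising, so I stop and look.

```bash
python3 -c "
from h import *
c=camera('scene');d=camera('top');np.savez('s2.npz',**c);np.savez('t2.npz',**d)
e=lambda c,x,y:cv2.resize(np.clip(c['color'][y-40:y+40,x-35:x+35]*1.7,0,255).astype(np.uint8),(400,457),interpolation=cv2.INTER_CUBIC)
cv2.imwrite('pics/a2.png',np.hstack([e(c,252,255),e(d,395,190)]));ax()"
```

```text
t 8.5 Fax 16.4 Flat [1.9 9.6 0.7] M [ 2.25 -1.86 -0.71] Max 0.75 yaw [-89.9  -0.7  -2.9] dax mm -12.0 dlat [ 1.5  2.3 -0.4] open 0.02
```

View pics/a2.png

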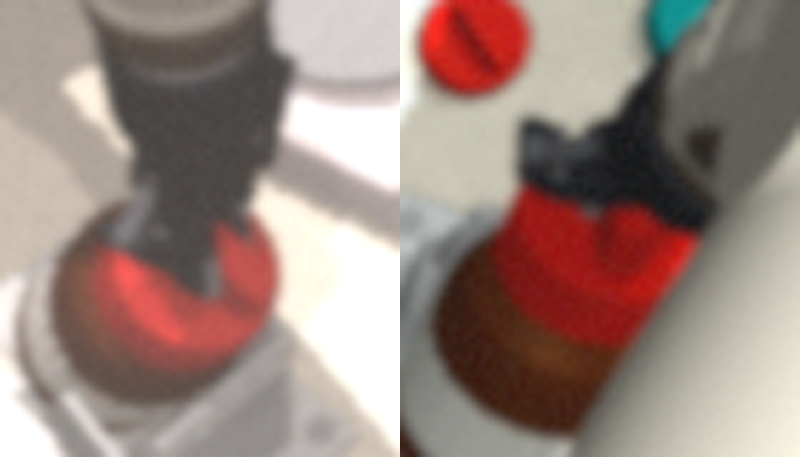

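The cap has followed the gripper, now near 40° of turn. The lateral 10 N in +y comes from the bar pushing the tool off-centre. I follow that force to relieve it.

>>> move_arm([
  [[0.0005,0,0.0015,0],[0.0005,0,0.0025,0],[0.0005,0,0.0025,0]],
], newtons=20)

```text
time: 8.8
ee_pos: [0.6169, -0.2711, 0.2158]
tcp_rot: [-90.1, -0.7, -3.0]
wrist_force: [8.4, 0.3, 14.9]
opening: 0.0196
```

```bash
python3 -c "
from h import *
ax();print(get_obs()['wrist_force'])"
```

```text
t 8.8 Fax 16.8 Flat [0.4 2.9 0.3] M [ 0.42 -1.42 -0.33] Max 0.13 yaw [-90.1  -0.7  -3. ] dax mm -11.9 dlat [ 1.6  3.1 -0.3] open 0.0196
[ 8.41275655  0.29537998 14.87761594]
```

>>> move_arm([
  [[0.0005,-0.0008,0,-1.5],[0.0005,-0.0008,0.0005,-3],[0.0005,-0.0008,0.001,-4.5],[0.0005,-0.0008,0.001,-6]],
])

```text
time: 9.2
ee_pos: [0.6178, -0.2692, 0.2165]
tcp_rot: [-90.1, -0.7, 3.1]
wrist_force: [9.4, 6.1, 16.1]
opening: 0.0198
```

```bash
python3 -c "
from h import *
ax();print(get_obs()['wrist_force'])"
```

```text
t 9.2 Fax 17.4 Flat [1.1 8.8 1. ] M [ 1.87 -1.82 -0.79] Max 0.49 yaw [-90.1  -0.7   3.1] dax mm -11.2 dlat [ 2.1  5.2 -0.2] open 0.0198
[ 9.40588482  6.12987376 16.07143944]
```

>>> move_arm([
  [[0.0015,-0.003,0,0],[0.003,-0.006,-0.001,0],[0.0045,-0.009,-0.0015,0],[0.0045,-0.009,-0.0015,0]],
])

```text
time: 9.6
ee_pos: [0.6215, -0.2698, 0.224]
tcp_rot: [-90.0, -0.5, 3.0]
wrist_force: [5.5, 7.2, 9.0]
opening: 0.0195
```

```bash
python3 -c "
from h import *
ax();print(get_obs()['wrist_force'])"
```

```text
t 9.6 Fax 9.3 Flat [1.1 8.6 0.9] M [ 1.92 -1.01 -0.3 ] Max 0.81 yaw [-90.   -0.5   3. ] dax mm -2.8 dlat [1.8 5.8 0. ] open 0.0195
[5.50401792 7.19095962 8.97435601]
```

>>> move_arm([
  [[0.0015,-0.003,0,0],[0.003,-0.0055,-0.001,0],[0.0035,-0.007,-0.001,0],[0.0035,-0.007,-0.001,0]],
])

```text
time: 10.0
ee_pos: [0.6243, -0.2705, 0.2298]
tcp_rot: [-89.9, -0.3, 3.0]
wrist_force: [3.8, 6.7, 4.2]
opening: 0.0197
```

```bash
python3 -c "
from h import *
ax();print(get_obs()['wrist_force'])"
```

```text
t 10.0 Fax 4.3 Flat [1.7 7.4 0.4] M [ 1.75 -0.61 -0.31] Max 0.65 yaw [-89.9  -0.3   3. ] dax mm 3.6 dlat [1.5 6.1 0.3] open 0.0197
[3.76283374 6.74744355 4.15986784]
```

>>> move_arm([
  [[0.0015,-0.003,0,0],[0.003,-0.0055,0,0],[0.004,-0.0075,0,0],[0.004,-0.0075,0,0]],
])

```text
time: 10.4
ee_pos: [0.6273, -0.2715, 0.2366]
tcp_rot: [-90.0, -0.1, 3.0]
wrist_force: [0.3, 5.2, -0.3]
opening: 0.0194
```

```bash
python3 -c "
from h import *
ax();print(get_obs()['wrist_force'])
c=camera('scene')
e=lambda c,x,y:cv2.resize(np.clip(c['color'][y-40:y+40,x-35:x+35]*1.7,0,255).astype(np.uint8),(400,457),interpolation=cv2.INTER_CUBIC)
d=camera('top')
cv2.imwrite('pics/a3.png',np.hstack([e(c,252,255),e(d,395,190)]))"
```

```text
t 10.4 Fax -0.9 Flat [0.7 5.1 0.5] M [ 1.31 -0.07 -0.12] Max 0.53 yaw [-90.   -0.1   3. ] dax mm 11.1 dlat [1.  6.3 0.6] open 0.0194
[ 0.28903308  5.23521738 -0.26066674]
```

View pics/a3.png

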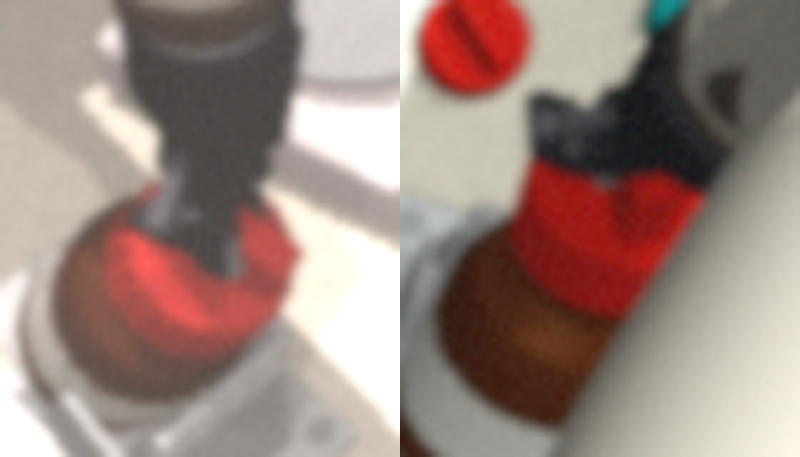

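The cap is rising off the neck in both views and the axial force is now just its weight, so it is free. I continue straight along the axis.

>>> move_arm([
  [[0.003,-0.006,-0.001,0],[0.006,-0.011,-0.002,0],[0.009,-0.017,-0.0035,0],[0.009,-0.017,-0.0035,0]],
], newtons=30)

```text
time: 10.9
ee_pos: [0.6367, -0.276, 0.2547]
tcp_rot: [-90.2, -0.2, 3.0]
wrist_force: [-0.7, 0.4, -0.7]
opening: 0.0194
```

```bash
python3 -c "
from h import *
ax();print(get_obs()['wrist_force'])"
```

```text
t 10.9 Fax -1.0 Flat [-0.2  0.3  0.2] M [0.03 0.04 0.05] Max 0.05 yaw [-90.2  -0.2   3. ] dax mm 31.9 dlat [0.5 5.1 0.6] open 0.0194
[-0.72518273  0.41738221 -0.69818063]
```

Fully off. I lift clear and carry it to the pan.

>>> move_arm([
  [[0.005,-0.012,-0.001,0],[0.009,-0.025,-0.002,0],[0.009,-0.04,0.0,0],[0.005,-0.05,0.02,0],[0,-0.05,0.045,0]],
])

```text
time: 11.4
ee_pos: [0.6338, -0.2302, 0.3046]
tcp_rot: [-90.1, -0.2, 2.9]
wrist_force: [0.7, 0.2, -0.8]
opening: 0.0195
```

>>> move_arm([
  [[-0.01,0,0.03,0],[-0.02,0,0.06,0],[-0.03,0,0.1,0],[-0.04,0,0.14,0],[-0.045,0,0.17,0]],
])

```text
time: 11.9
ee_pos: [0.5783, -0.0603, 0.304]
tcp_rot: [-90.1, -0.2, 3.0]
wrist_force: [0.6, -0.2, -1.2]
opening: 0.0196
```

>>> move_arm([
  [[-0.005,0,0.03,0],[-0.01,0,0.05,0],[-0.01,0,0.07,0],[-0.01,0,0.08,0],[-0.01,0,0.08,0]],
])

```text
time: 12.4
ee_pos: [0.5653, 0.0179, 0.3034]
tcp_rot: [-90.1, -0.2, 3.1]
wrist_force: [-0.2, 0.4, -0.8]
opening: 0.0194
```

```bash
python3 -c "
from h import *
tgt([.569,.0225,.16])
c=camera('scene');d=camera('top');np.savez('s4.npz',**c);np.savez('t4.npz',**d)
e=lambda c,x,y:cv2.resize(np.clip(c['color'][y-60:y+60,x-50:x+50]*1.5,0,255).astype(np.uint8),(400,480),interpolation=cv2.INTER_CUBIC)
cv2.imwrite('pics/a4.png',np.hstack([e(c,290,190),e(d,285,200)]))"
```

```text
t 12.4 pos [0.5653 0.0179 0.3034] rot [-90.1  -0.2   3.1] F [-0.2  0.4 -0.8] M [-0.   -0.01  0.  ] open 0.0194 delta tool [0.0035 0.1434 0.0046] turn None
```

View pics/a4.png

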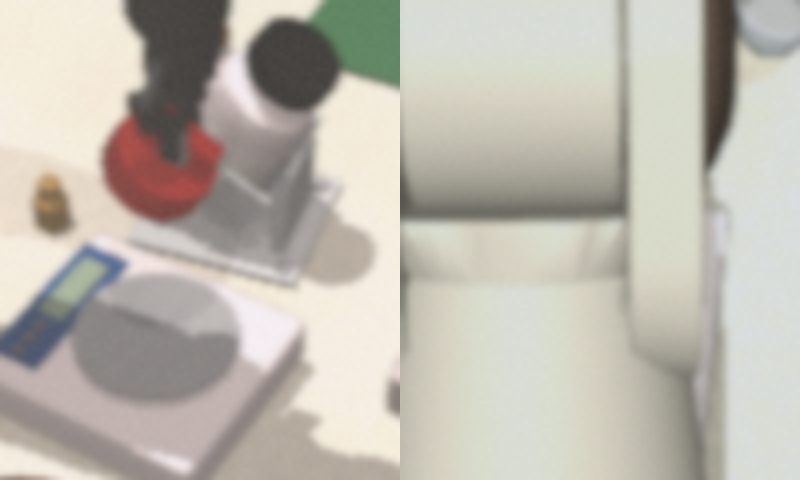

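The scene view shows the cap in the gripper at about (280,170), clear of the balance and the white jar; the arm hides the top view. I fit the cap's tilt from depth.

```bash
cat > tilt.py <<'E'
from h import *
from fitlib import *
E
cat > fitlib.py <<'E'
from h import *
def capfit(c,ctr,rad=.1):
    hsv=cv2.cvtColor(c["color"],cv2.COLOR_BGR2HSV)
    m=((hsv[...,0]<9)|(hsv[...,0]>168))&(hsv[...,1]>110)&(hsv[...,2]>35)&(c["range_z"]>0)
    Q=cloud(c)[m]; Q=Q[np.linalg.norm(Q-ctr,axis=1)<rad]
    rng=np.random.default_rng(0); best=0
    for _ in range(3000):
        a,b,d=Q[rng.choice(len(Q),3,False)]; nn=np.cross(b-a,d-a); L=np.linalg.norm(nn)
        if L<1e-5: continue
        nn/=L; nn*=np.sign(nn[2])
        if nn[2]<.7: continue
        s=(np.abs((Q-a)@nn)<.0025).sum()
        if s>best: best=s;bn,ba=nn,a
    for _ in range(5):
        I=Q[np.abs((Q-ba)@bn)<.0025]; ba=I.mean(0); bn=np.linalg.svd(I-ba)[2][2]; bn*=np.sign(bn[2])
    ex=np.cross([0,1,0],bn);ex/=np.linalg.norm(ex);ey=np.cross(bn,ex)
    cc,r=cv2.minEnclosingCircle(np.c_[(I-ba)@ex,(I-ba)@ey].astype(np.float32))
    C=ba+ex*cc[0]+ey*cc[1]
    print("pts",len(Q),len(I),"n",bn.round(3),"tilt",np.degrees(np.arccos(bn[2])).round(1),"disc C",C.round(4),"r",round(r,4),"foot",(C-.036*bn).round(4),"lowest red z",np.percentile(Q[:,2],1).round(4))
E
python3 -c "
from fitlib import *
capfit(dict(np.load('s4.npz')),np.array([.565,.018,.30]))"
```

```text
pts 394 168 n [ 0.495 -0.014  0.869] tilt 29.7 disc C [0.5573 0.0078 0.2976] r 0.0391 foot [0.5395 0.0083 0.2663] lowest red z 0.2691
```

>>> move_arm([
  [[0.001,0.03,0.002,0],[0.001,0.065,0.0045,0],[0.001,0.1,0.0045,0],[0.001,0.13,0.0045,0],[0.001,0.155,0.0045,0]],
], newtons=20)

```text
time: 13.0
ee_pos: [0.5664, 0.0199, 0.1461]
tcp_rot: [-90.1, -0.1, 2.9]
wrist_force: [0.5, -0.2, -1.1]
opening: 0.0196
```

>>> move_arm([
  [[0,0.004,0,0],[0,0.006,0,0],[0,0.006,0,0]],
])

```text
time: 13.3
ee_pos: [0.5675, 0.0207, 0.1436]
tcp_rot: [-90.1, -0.2, 3.0]
wrist_force: [0.2, 0.6, -0.2]
opening: 0.0195
```

```bash
python3 -c "
from h import *
tgt([.566,.0225,.1355])"
```

```text
t 13.3 pos [0.5675 0.0207 0.1436] rot [-90.1  -0.2   3. ] F [ 0.2  0.6 -0.2] M [-0.06  0.   -0.01] open 0.0195 delta tool [-0.0014  0.0081  0.0019] turn None
```

>>> move_arm([
  [[-0.001,0.0015,0.001,0],[-0.001,0.003,0.002,0],[-0.001,0.003,0.002,0]],
])

```text
time: 13.6
ee_pos: [0.566, 0.0232, 0.1397]
tcp_rot: [-90.1, -0.2, 3.0]
wrist_force: [0.5, 0.3, -1.5]
opening: 0.0198
```

```bash
python3 -c "
from h import *
tgt([.566,.0225,.1355])"
```

```text
t 13.6 pos [0.566  0.0232 0.1397] rot [-90.1  -0.2   3. ] F [ 0.5  0.3 -1.5] M [-0.   -0.03 -0.02] open 0.0198 delta tool [-0.0001  0.0042 -0.0007] turn None
```

No contact yet.

>>> move_arm([
  [[0,0.0015,0,0],[0,0.003,0,0],[0,0.003,0,0]],
])

```text
time: 13.9
ee_pos: [0.5657, 0.0231, 0.136]
tcp_rot: [-90.1, -0.1, 3.0]
wrist_force: [-0.1, -0.2, -1.1]
opening: 0.0199
```

>>> move_arm([
  [[0,0.001,0,0],[0,0.002,0,0],[0,0.002,0,0]],
])

```text
time: 14.2
ee_pos: [0.5659, 0.0231, 0.1344]
tcp_rot: [-90.1, -0.2, 3.0]
wrist_force: [-0.6, 0.4, 0.1]
opening: 0.0198
```

```bash
python3 -c "
from h import *
tgt([.566,.0225,.1355])"
```

```text
t 14.2 pos [0.5659 0.0231 0.1344] rot [-90.1  -0.2   3. ] F [-0.6  0.4  0.1] M [ 0.01  0.04 -0.02] open 0.0198 delta tool [ 0.0001 -0.0011 -0.0006] turn None
```

>>> move_arm([
  [[0,0.002,0,0],[-0.003,0.003,0,0],[-0.006,0.004,0,0],[-0.01,0.005,0,0],[-0.01,0.005,0,0]],
])

```text
time: 14.7
ee_pos: [0.5568, 0.0228, 0.1312]
tcp_rot: [-90.1, -0.4, 3.0]
wrist_force: [-0.4, 0.7, 9.5]
opening: 0.0195
```

```bash
python3 -c "
from fitlib import *
tgt([.532,.0225,.1225])
c=camera('scene');capfit(c,get_obs()['ee_pos'])"
```

```text
t 14.7 pos [0.5568 0.0228 0.1312] rot [-90.1  -0.4   3. ] F [-0.4  0.7  9.5] M [ 0.25 -0.16  0.04] open 0.0195 delta tool [-0.0248  0.0085  0.001 ] turn None
pts 325 127 n [0.362 0.029 0.932] tilt 21.3 disc C [0.552  0.013  0.1244] r 0.039 foot [0.539  0.0119 0.0908] lowest red z 0.0941
```

It is righting itself (tilt 30° → 21°), so I continue along the arc.

>>> move_arm([
  [[-0.003,0.001,0,0],[-0.006,0.002,0,0],[-0.009,0.003,0,0],[-0.012,0.0045,0,0],[-0.012,0.0045,0,0]],
])

```text
time: 15.25
ee_pos: [0.5445, 0.0221, 0.1261]
tcp_rot: [-90.1, -0.3, 3.0]
wrist_force: [-0.9, 1.6, 6.7]
opening: 0.0198
```

```bash
python3 -c "
from fitlib import *
tgt([.532,.0225,.1225])
c=camera('scene');capfit(c,get_obs()['ee_pos'])"
```

```text
t 15.25 pos [0.5445 0.0221 0.1261] rot [-90.1  -0.3   3. ] F [-0.9  1.6  6.7] M [ 0.24 -0.02 -0.01] open 0.0198 delta tool [-0.0125  0.0035  0.001 ] turn None
pts 334 122 n [ 0.225 -0.018  0.974] tilt 13.0 disc C [0.546  0.0134 0.1204] r 0.0393 foot [0.5379 0.014  0.0853] lowest red z 0.0901
```

>>> move_arm([
  [[-0.003,0.0015,0,0],[-0.006,0.003,0,0],[-0.008,0.0045,0,0],[-0.01,0.006,0,0],[-0.01,0.006,0,0]],
])

```text
time: 15.8
ee_pos: [0.5344, 0.0216, 0.12]
tcp_rot: [-90.1, -0.3, 3.0]
wrist_force: [-0.4, 1.0, 6.7]
opening: 0.0193
```

```bash
python3 -c "
from fitlib import *
tgt([.532,.0225,.1225])
c=camera('scene');capfit(c,get_obs()['ee_pos'])"
```

```text
t 15.8 pos [0.5344 0.0216 0.12  ] rot [-90.1  -0.3   3. ] F [-0.4  1.   6.7] M [ 0.26  0.1  -0.  ] open 0.0193 delta tool [-0.0024 -0.0025  0.001 ] turn None
pts 342 125 n [0.114 0.038 0.993] tilt 6.9 disc C [0.5428 0.014  0.1146] r 0.0401 foot [0.5387 0.0127 0.0789] lowest red z 0.0862
```

>>> move_arm([
  [[-0.001,0.0015,0,0],[-0.003,0.003,0,0],[-0.004,0.004,0,0],[-0.004,0.005,0,0],[-0.004,0.005,0,0]],
])

```text
time: 16.35
ee_pos: [0.5302, 0.0215, 0.1162]
tcp_rot: [-90.0, -0.3, 3.0]
wrist_force: [-7.7, 0.2, 16.7]
opening: 0.0193
```

```bash
python3 -c "
from fitlib import *
tgt([.532,.0225,.1225])
c=camera('scene');capfit(c,get_obs()['ee_pos'])"
```

```text
t 16.35 pos [0.5302 0.0215 0.1162] rot [-90.   -0.3   3. ] F [-7.7  0.2 16.7] M [ 0.21  1.2  -0.03] open 0.0193 delta tool [ 0.0019 -0.0063  0.0009] turn None
pts 343 116 n [ 0.034 -0.018  0.999] tilt 2.2 disc C [0.5401 0.0131 0.1133] r 0.0401 foot [0.5388 0.0138 0.0774] lowest red z 0.0841
```

>>> move_arm([
  [[0.001,-0.001,0,0],[0.001,-0.001,0,0]],
])

```text
time: 16.6
ee_pos: [0.5312, 0.0213, 0.1163]
tcp_rot: [-90.1, -0.3, 3.0]
wrist_force: [-4.3, 1.3, 10.3]
opening: 0.0195
```

```bash
cat > cen.py <<'E'
from fitlib import *
from scipy.optimize import least_squares
tgt([.532,.0225,.1225])
c=camera('scene');np.savez('s5.npz',**c);capfit(c,get_obs()['ee_pos'])
hsv=cv2.cvtColor(c["color"],cv2.COLOR_BGR2HSV)
m=((hsv[...,0]<9)|(hsv[...,0]>168))&(hsv[...,1]>110)&(hsv[...,2]>35)&(c["range_z"]>0)
Q=cloud(c)[m];Q=Q[(abs(Q[:,0]-.535)<.08)&(abs(Q[:,1]-.02)<.08)]
S=Q[(Q[:,2]>.082)&(Q[:,2]<.108)]
f=least_squares(lambda p:np.hypot(S[:,0]-p[0],S[:,1]-p[1])-.042,[.535,.02],loss='soft_l1',f_scale=.002); print('skirt',len(S),f.x,np.sqrt(np.mean(f.fun**2)))
T=Q[Q[:,2]>.13]; print('bar top pts',len(T),T.min(0),T.max(0)) if len(T) else 0
e=cv2.resize(np.clip(c['color'][170:270,225:335]*1.5,0,255).astype(np.uint8),(660,600),interpolation=cv2.INTER_CUBIC)
cv2.imwrite('pics/a5.png',e)
E
python3 cen.py
```

```text
t 16.6 pos [0.5312 0.0213 0.1163] rot [-90.1  -0.3   3. ] F [-4.3  1.3 10.3] M [0.19 0.67 0.05] open 0.0195 delta tool [ 0.0009 -0.0062  0.0011] turn None
pts 346 121 n [ 0.037 -0.138  0.99 ] tilt 8.2 disc C [0.5407 0.0119 0.1138] r 0.0378 foot [0.5394 0.0168 0.0781] lowest red z 0.0845
skirt 101 [0.53387301 0.02111815] 0.0028372601008516862
bar top pts 53 [0.53958293 0.00814076 0.13004939] [0.56743444 0.03299225 0.14866372]
```

View pics/a5.png

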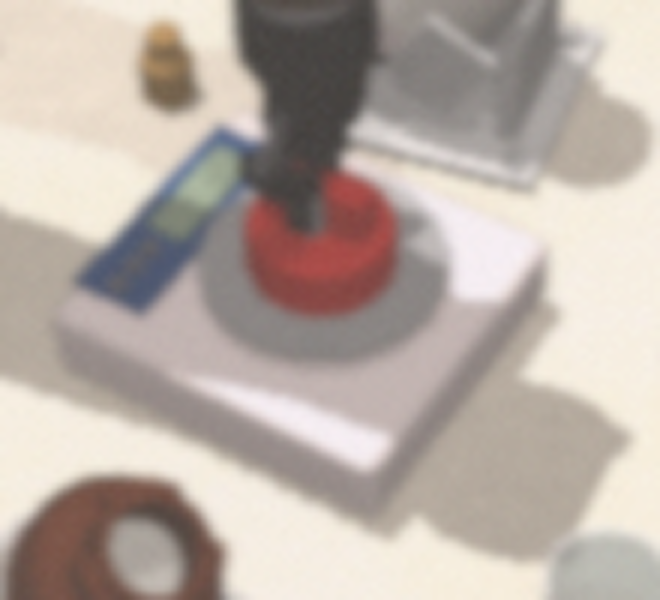

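The cap stands upright on the pan, centred at about (.534,.021) against the pan centre (.532,.0225), and the open jar is visible. I relieve the preload and then let go.

>>> move_arm([
  [[0.0008,-0.0008,0,0],[0.0012,-0.0014,0,0],[0.0012,-0.0014,0,0]],
])

```text
time: 16.95
ee_pos: [0.5322, 0.0213, 0.1164]
tcp_rot: [-90.1, -0.2, 3.0]
wrist_force: [-2.8, -0.7, 5.1]
opening: 0.0198
```

```bash
python3 -c "
from h import *
tgt([.532,.0225,.1225])"
```

```text
t 16.95 pos [0.5322 0.0213 0.1164] rot [-90.1  -0.2   3. ] F [-2.8 -0.7  5.1] M [ 0.02  0.36 -0.02] open 0.0198 delta tool [-0.0001 -0.0061  0.0012] turn None
```

>>> move_arm([
  [[0.0005,-0.0005,0,0],[0.0005,-0.0005,0,0]],
])

```text
time: 17.15
ee_pos: [0.5327, 0.0213, 0.1165]
tcp_rot: [-90.1, -0.1, 3.0]
wrist_force: [-0.9, -0.2, 2.1]
opening: 0.0194
```

>>> move_arm([
  [[0,0,0,0],[0,0,0,0],[0,0,0,0],[0,0,0,0]],
], claw=0.05)

```text
time: 17.55
ee_pos: [0.5326, 0.0213, 0.1165]
tcp_rot: [-90.1, -0.1, 3.0]
wrist_force: [0.2, 0.5, 0.3]
opening: 0.0495
```

>>> move_arm([
  [[0,-0.02,0,0],[0,-0.05,0,0],[0,-0.09,0,0],[0,-0.13,0,0],[0,-0.17,0,0]],
])

```text
time: 18.05
ee_pos: [0.5319, 0.0215, 0.2882]
tcp_rot: [-90.1, -0.2, 3.0]
wrist_force: [0.5, -0.3, 0.4]
opening: 0.0495
```

>>> move_arm([
  [[-0.03,0,0.02,0],[-0.06,0,0.05,0],[-0.1,0,0.09,0],[-0.14,0,0.13,0],[-0.17,0,0.17,0]],
])

```text
time: 18.55
ee_pos: [0.3605, 0.1732, 0.2862]
tcp_rot: [-90.1, -0.2, 2.9]
wrist_force: [1.6, 1.1, -0.1]
opening: 0.0499
```

>>> move_arm([
  [[0,0,0.04,0],[0,0,0.08,0],[0,0,0.12,0],[0,0,0.16,0],[0,0,0.16,0]],
])

```text
time: 19.05
ee_pos: [0.3533, 0.336, 0.2844]
tcp_rot: [-90.1, -0.1, 3.2]
wrist_force: [-1.2, -0.5, 0.2]
opening: 0.0497
```

```bash
sed -i "s/pics\/a5/pics\/a6/;s/capfit(c,get_obs()\['ee_pos'\])/capfit(c,np.array([.532,.022,.12]))/" cen.py; echo "d=camera('top');capfit(d,np.array([.532,.022,.12]));a=c['color'];cv2.imwrite('pics/a7.png',np.clip(np.hstack([cv2.resize(a,(400,300)),cv2.resize(d['color'],(400,300))])*1.4,0,255))" >> cen.py; python3 cen.py
```

```text
t 19.05 pos [0.3533 0.336  0.2844] rot [-90.1  -0.1   3.2] F [-1.2 -0.5  0.2] M [ 0.01 -0.05 -0.05] open 0.0497 delta tool [ 0.1608  0.1627 -0.3227] turn None
pts 443 131 n [ 0.021 -0.023  1.   ] tilt 1.8 disc C [0.5389 0.0163 0.114 ] r 0.0401 foot [0.5381 0.0171 0.078 ] lowest red z 0.0868
skirt 86 [0.53493892 0.02146621] 0.004278743743590928
bar top pts 120 [0.50683344 0.00652667 0.13037423] [0.56893837 0.03375466 0.14957375]
pts 718 435 n [-0.003 -0.002  1.   ] tilt 0.2 disc C [0.5343 0.021  0.1134] r 0.0416 foot [0.5344 0.0211 0.0774] lowest red z 0.1058[ WARN:0@1.560] global loadsave.cpp:1063 imwrite_ Unsupported depth image for selected encoder is fallbacked to CV_8U.
```

View pics/a7.png

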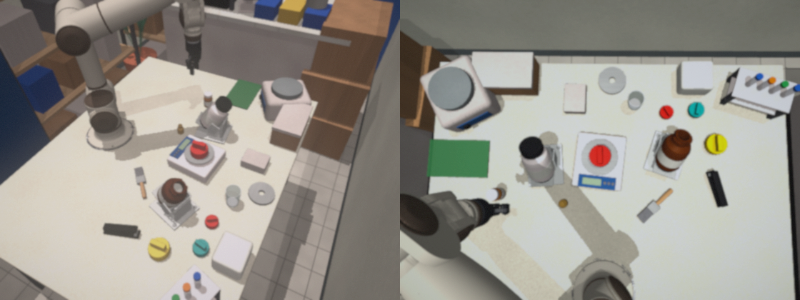

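The cap stands upright in the middle of the pan (tilt 0.2°, foot at (.534,.021) against the pan centre (.532,.023)). The jar is open, the loose things look undisturbed, and the arm is clear.

```bash
python3 -c "
from h import *
print(job_done())"
```

```text
the job is handed in; nothing more can be done
None
```

The red safety cap is off the brown jar and standing upright on the middle of the balance pan. I handed the job in at about 19 s; no verdict is reported.

**How it went**
- **Grip:** The moves can't tilt the tool, so I gripped the bar with the gripper vertical at 20–30 N.
- **Opening:** I pressed along the jar's axis, turned the cap counter-clockwise by an estimated 45–50° and lifted it off along the axis.
- **Placing:** The cap hung tilted about 30° in the pads. I touched its edge to the pan, rolled it upright and took the load off. I let go only when it stood flat.

**Last checks**
- **Pose:** The top view gives a tilt of 0.2° and the foot at (0.534, 0.021), about 2–3 mm from the pan centre. The scene view's disc fit disagrees: 1.8° and about 8 mm off centre. I trust the top view, because the skirt fit in the scene view also lands within about 3 mm.
- **Surroundings:** The loose things looked undisturbed by eye; I did not measure them. The arm is well clear.

**Not ideal**
- **Pressing:** The axial force reached about 17 N near the end of the turn, slightly over the 15 N at which the cap bottoms.
- **Side force:** It rose to about 12 N because the pads forced the cap slightly askew. I eased off when I felt it, but it returned to about 9 N with the last few degrees of turn.
- **On the pan:** There was a brief 17 N push while the cap was being righted.

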